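# Feel for the doming die in the stock box

## Task

Slide the lid of the wooden stock box fully open; it stops with the far part of the box still covered. Out of sight under that cover stands one small round steel doming die: feel for it, lift it out, and set it down gently, not dropped, on the cork floor of the tray where the ball-ended punch lies. Leave the punch, the wooden block in the other tray, and the tin and tape roll where they are.

Things in the scene. Friction and masses are not known exactly. Their poses are not given: they have to be found in the camera images.
- box: Fixed dark wooden box, outside 171 (x) x 276 (y) x 65 mm high, plus guide strips on its two side walls (to 73 mm). Origin: centre of its underside; x points from the near wall to the back wall (the way the lid opens), z up. Floor 5 mm, walls 6 mm: the inside spans x -79.5 to +79.5 mm, y -132 to +132 mm, z 5 to 65 mm.
- search (a point): Middle of the hidden zone, on the box's inside floor: box x +56, y 0, z +5 mm. The die, an upright steel cylinder 30 mm in diameter, 28 mm tall, 0.14 to 0.2 kg, stands on the floor with its axis within 4 mm of this point in box x and anywhere within 52 mm of it in box y. It slides easily if pushed. Its position is not reported: feel for it.
- lid (a joint): Sliding wooden lid, 4 mm thick (box z 65 to 69 mm), 261 mm wide: 0 closed, grows in m along box +x, stops at 0.115 (fully open), stays where left; about 2 N to move. Its near edge is at box x = -79.5 mm + opening: fully open, the far 44 mm of the inside stay covered, 60 mm above the inside floor, so the fingers must lean there (down and towards box +x).
- lid_handle (a point): Centre of the raised batten handle on the lid, moving with it: 12 (box x) x 90 (box y) x 16 mm tall, standing on the lid's top face, so its top is 8 mm above this point and the lid's top 8 mm below. It stands 70 mm behind the lid's near edge. Push it towards box +x.
- tray_a: Fixed shallow light-wood tray, outside 142 (x) x 162 (y) x 14 mm high, walls 6 mm. Origin: centre of its underside, x away from the robot at yaw 0. It holds either the punch or the block, in its far half (tray x about +30 mm, its length roughly along y); its near half is free for the die.
- tray_b: A second tray, identical to tray_a, on the robot's other side; holds the other one of punch and block.
- tray_a_liner: Cork floor of tray_a, 130 x 150 mm, its top face 9 mm above the table. Same origin and axes as tray_a.
- tray_b_liner: Cork floor of tray_b, its top face 9 mm above the table. Same origin and axes as tray_b.
- punch_mid (a point): Small loose steel doming punch lying on a tray's cork floor: square shank 9 x 9 x 55 mm along its y, with a 17 mm ball at the +y end, 71 mm long over all. Point: near its middle. It marks the tray for the die; it is drawn at random which tray it lies in.
- block_mid (a point): Loose hardwood block 22 x 45 x 16 mm lying in the other tray. Point: its centre.
- tin: Bystander: round aluminium tin, 44 mm diameter, 23 mm tall, on the bench. Origin: centre of its underside.
- tape: Bystander: roll of paper tape lying flat, 96 mm diameter, 24 mm tall. Origin: centre of its underside.

How it is judged:
By the outcome, as a careful person would: the job done as asked, in the order asked, and still so for the second after the job is handed in, with the robot touching nothing.
It also fails if it takes over 67 s, if anything falls off the work surface, if the arm or the gripper's body presses on something with over 40 N, if the wrist force passes 120 N, or if a joint passes its speed limit or range.

## Robot

A 6-joint arm with a two-finger parallel gripper is mounted at the origin on the work surface. World frame = base frame: x ahead of the robot, y to its left, z up, the work surface at z = 0. Lengths are in m, angles in degrees, forces in N, time in s.
With the tool pointing down it reaches from about 0.375 to 0.9 m from the base axis. Payload 3.1 kg.
Tool frame: the origin (TCP) lies at the very end of the fingers, on their centre line; the grasp point (between the pads) lies 19 mm behind it; z points along the fingers, x is the direction in which the jaws open and shut, and the axes are right-handed (so a half turn about z gives the same grasp; the last joint's range is limited). The gripper opens to 87 mm and grips with 3 to 60 N. Pads are 19 mm wide; open, the fingers measure 117 mm over their backs; the gripper's body (75 mm by 190 mm) begins 51 mm behind the grasp point.
Start: joints at [62.596, 30.224, 82.088, -0, 67.689, -10.227], TCP at [0.185, 0.597, 0.223] pointing down, gripper open.
Joint ranges: [-176.69, 176.69], [-43.24, 126.21], [12.49, 139.97], [-82, 262], [0, 151.66], [-163.58, 163.58]. Speed limits (degrees/s): [159.86, 159.86, 180, 180, 180, 180].

## Interface

Orientations are given as a 3x3 rotation matrix whose columns are the frame's x, y, z axes.
In Python, from rig import read_state, capture, bot gives the robot as it stands.
- The arm moves only by the shell command python3 -m crank 'ROWS' [OPENING]. ROWS is JSON, a list of rows, each a list of 2 entries, a list of its own where there are three numbers: the shift along the tool's x, y, z in cm, then the turn, a rotation vector about the tool's x, y, z in rad. In form: [[[dx, dy, dz], [wx, wy, wz]], ...]. A call has 1 to 12 rows; each row shifts and turns the commanded pose from where the row before left it, along the tool's axes as they then stand; what a row does not reach is not made up. A row lasts 1/10 s, in which the tool goes at most 50 mm and 8.59 degrees, less where a joint would pass 70% of its speed; a pose out of reach is approached as far as the arm can. A call with a gripper value outside its range is refused whole. OPENING is the closure, from -1 (fully open) to 1 (shut), set as the call begins (- or left out, the last holds). The fingers move at their own pace and stop on an object; the grip force is fixed at half the most. Time passes only in rows, so rows that do not move let the fingers close. It gives the time, the measured TCP pose, the force and the opening at its end, in the units of the state.
- read_state(): the state, without advancing time (a new reading comes with each control period).
- capture(name): name is "scene" or "top"; returns a dict with "pixels" (480x640x3 uint8, red, green, blue), "camera_matrix" (3x3 intrinsics, pixels), "R" (3x3) and "t" (3): a world point X has camera coordinates R X + t. Camera axes: x right, y down, z forward; pixel columns grow to the right and rows downward; lengths in m; the calibration is good to about 2 mm. A picture is of the moment at which its call begins. There is no depth.
- bot.hand_in(): hands the job in, once; it reports no verdict.
The state is a dict: "time_s": time; "joint_positions": joint angles; "qvel": joint speeds; "tau": joint torques, N m; "position": TCP position; "tcp_rot": TCP orientation; "force": force on the tool from outside, world axes, zero at the start; "moment": the same for the moment, N m; "opening": opening from 0.0 (shut) to 1.0 (fully open).
Only numpy, scipy, OpenCV 4.12 (cv2) and the standard library are available. Lean on these libraries where they do the work, as an engineer would, in place of code of your own. Each camera call takes 0.05 s, during which the arm holds its last target.

## Working session

There is one attempt and no reset: what is moved stays moved. The work goes in short steps, Python scripts to look and compute and a shell command to move; the robot and the scene stay as the last step left them, time stands still between calls to the robot, and variables do not carry over. Pictures are saved under pics/ and viewed, and the job is handed in when it is done.

```bash
ls; mkdir -p pics
python3 - <<'E'
from rig import read_state,capture,bot
import cv2
s=read_state(); print(s)
for n in("scene","top"):
    c=capture(n); cv2.imwrite(f"pics/{n}0.png",c["pixels"][:,:,::-1]); print(n,c["camera_matrix"],c["R"],c["t"])
E
```

```text
pics
{'time_s': 0.0, 'joint_positions': array([ 6.25923723e+01,  3.02791262e+01,  8.21568673e+01, -2.41681170e-04,
        6.76892431e+01, -1.02254904e+01]), 'qvel': array([-0.02128942, -0.05200501, -0.02382404, -0.07224618, -0.03408919,
       -0.05179816]), 'tau': array([ 4.27174145e-04, -4.40038848e+01, -1.76591957e+01,  6.34618755e-02,
        5.82816044e-02, -1.77413253e-04]), 'position': array([0.18424015, 0.59645456, 0.22156725]), 'tcp_rot': array([[ 2.95407602e-01,  9.55370788e-01, -1.00269390e-03],
       [ 9.55368891e-01, -2.95409054e-01, -1.94224000e-03],
       [-2.15176422e-03, -3.84190093e-04, -9.99997611e-01]]), 'force': array([ 0.12749649,  0.35234684, -0.75947458]), 'moment': array([0.01074196, 0.00286919, 0.03546838]), 'opening': 1.0007977456963881}
scene [[468.16276947   0.         326.23313093]
 [  0.         468.16276947 243.84656146]
 [  0.           0.           1.        ]] [[ 0.54039751  0.84120186 -0.01870709]
 [ 0.50410819 -0.34148571 -0.79326064]
 [-0.67368053  0.41924567 -0.60859478]] [-0.34406343 -0.23313016  1.34546457]
top [[614.82559497   0.         321.42797472]
 [  0.         614.82559497 244.43457861]
 [  0.           0.           1.        ]] [[-0.01753258 -0.99980846  0.00869821]
 [-0.99619066  0.01672457 -0.08558303]
 [ 0.08542116 -0.01016557 -0.99629307]] [-7.36135114e-04  6.07163533e-01  1.35572352e+00]
```

View pics/scene0.png

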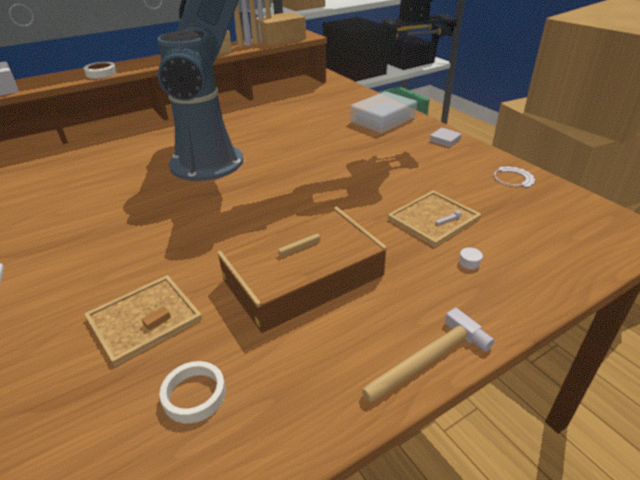

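View pics/top0.png

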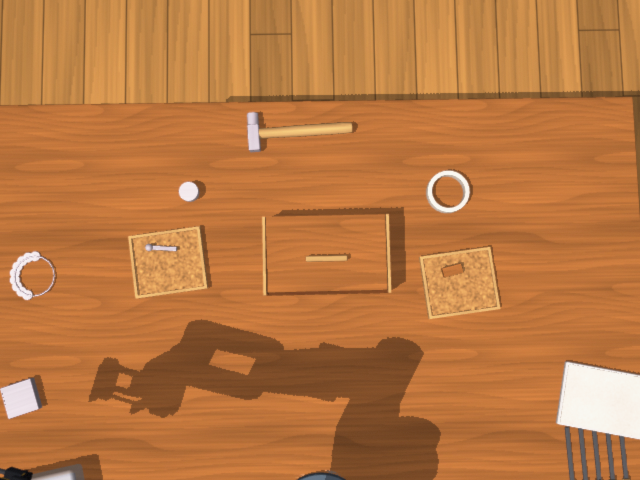

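Top view: the punch lies in the left tray (about 165,248) and the block in the right tray (453,269). The box is centred near (326,254), with the lid handle at (326,258). The tin is at (188,191) and the tape at (449,191). Next I'll enlarge for precise readings.

```bash
cat > h.py <<'E'
import numpy as np,cv2
from rig import read_state,capture,bot
def ray(c,u,v,z):
    K=c["camera_matrix"];R=np.array(c["R"]);t=np.array(c["t"])
    d=R.T@np.linalg.solve(K,[u,v,1]);o=-R.T@t
    return o+d*(z-o[2])/d[2]
def proj(c,X):
    p=c["camera_matrix"]@(np.array(c["R"])@np.array(X)+np.array(c["t"]));return p[:2]/p[2]
def crop(c,x0,y0,w,h,f,name):
    im=c["pixels"][y0:y0+h,x0:x0+w,::-1]
    cv2.imwrite(name,cv2.resize(im,None,fx=f,fy=f,interpolation=cv2.INTER_CUBIC))
E
python3 - <<'E'
from h import *
c=capture("top"); crop(c,250,195,160,110,5,"pics/boxt.png"); crop(c,115,170,110,140,4,"pics/trayt.png")
c=capture("scene"); crop(c,200,190,200,140,4,"pics/boxs.png")
E
```

```text
(no output)
```

View pics/boxt.png

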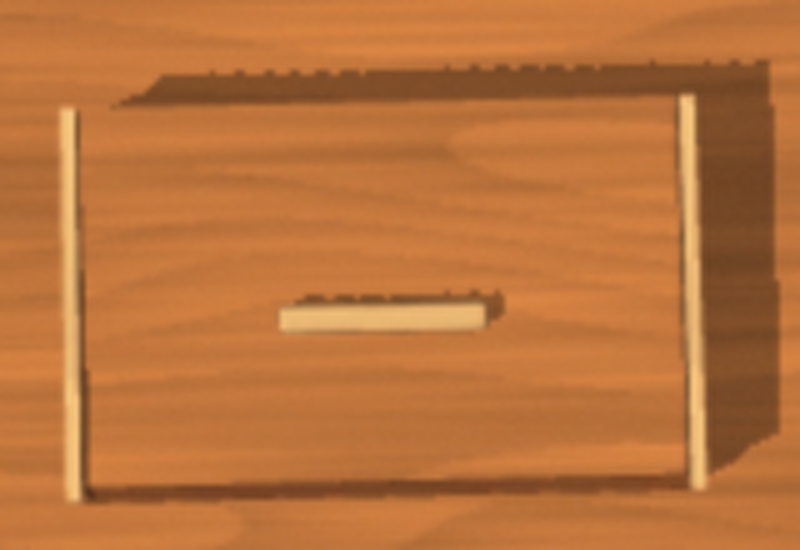

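View pics/trayt.png

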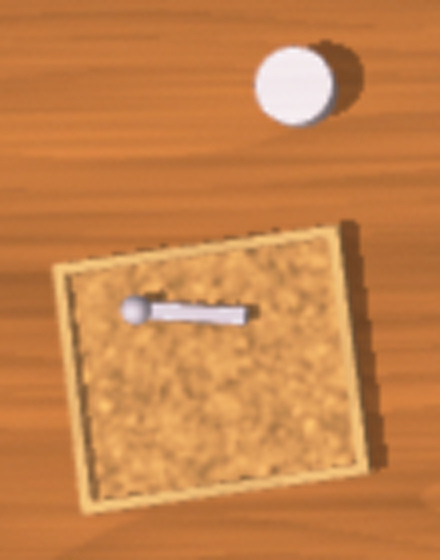

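View pics/boxs.png

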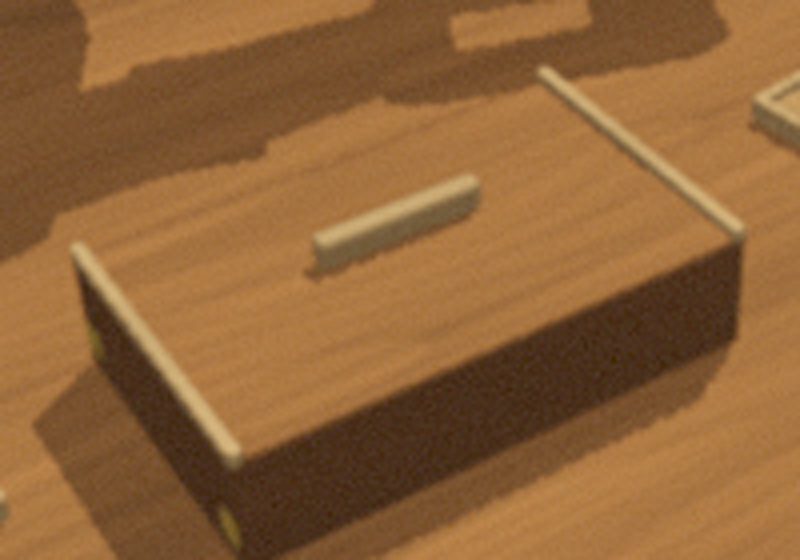

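Run:
```python
from h import *
c=capture("top"); s=capture("scene")
def P(x,y,z,f=5,x0=250,y0=195): return ray(c,(x+.5)/f-.5+x0,(y+.5)/f-.5+y0,z)
def S(x,y,z,f=4,x0=200,y0=190): return ray(s,(x+.5)/f-.5+x0,(y+.5)/f-.5+y0,z)
fl,nl,fr,nr=[P(*p,.073) for p in((60,108),(67,500),(694,95),(706,488))]
print("strip top",fl,nl,fr,nr)
print(np.linalg.norm(fl-nl),np.linalg.norm(fr-nr),np.linalg.norm(fl-fr))
ctr=(fl+nl+fr+nr)/4; yv=(fl+nl-fr-nr); xv=(fl+fr-nl-nr)
print("box ctr",ctr,"yaw",np.degrees(np.arctan2(-yv[0],yv[1])),np.degrees(np.arctan2(xv[1],xv[0])))
h=[P(*p,.085) for p in((280,308),(487,304),(487,330),(280,332))]
print("handle",h,np.mean(h,0))
print("scene strips", S(75,243,.073),S(237,462,.073),S(545,68,.073),S(742,232,.073), np.mean([S(75,243,.073),S(237,462,.073),S(545,68,.073),S(742,232,.073)],0))
T=lambda x,y:P(x,y,.014,4,115,170)
t=[T(*p) for p in((53,265),(336,226),(369,470),(86,514))]
print("tray",t,np.mean(t,0),np.linalg.norm(t[0]-t[1]),np.linalg.norm(t[1]-t[2]))
d=t[0]+t[3]-t[1]-t[2]; print("yaw",np.degrees(np.arctan2(-d[0],d[1])))
print("punch",P(135,310,.0175,4,115,170),P(246,315,.018,4,115,170))
```

```text
strip top [0.66691806 0.11850179 0.073     ] [0.4967177  0.11705687 0.073     ] [ 0.6681058 -0.1579912  0.073    ] [ 0.49705832 -0.15858176  0.073     ]
0.17020648910604316 0.17104849917998458 0.27649553537479804
box ctr [ 0.58219997 -0.02025357  0.073     ] yaw 0.1586009981774761 0.3417541170565545
handle [array([0.57722532, 0.02387207, 0.085     ]), array([ 0.57743973, -0.06507779,  0.085     ]), array([ 0.56625344, -0.06484178,  0.085     ]), array([0.56690629, 0.02403028, 0.085     ])] [ 0.57195619 -0.0205043   0.085     ]
scene strips [ 0.49698128 -0.15541254  0.073     ] [ 0.67436699 -0.15620536  0.073     ] [0.49621688 0.11672919 0.073     ] [0.66950987 0.11484653 0.073     ] [ 0.58426875 -0.02001055  0.073     ]
tray [array([0.63489087, 0.42644815, 0.014     ]), array([0.65445938, 0.26658847, 0.014     ]), array([0.51602916, 0.24812544, 0.014     ]), array([0.49415188, 0.40667503, 0.014     ])] [0.57488282 0.33695927 0.014     ] 0.16105292474885982 0.13965603977701851
yaw 7.416216180474866
punch [0.60825557 0.37904797 0.0175    ] [0.60433414 0.31648799 0.018     ]
```

```bash
python3 -m crank '[[[0,0,0],[0,0,-0.149]],[[0,0,0],[0,0,-0.149]],[[-4.1,2.3,0],[0,0,0]],[[-4.1,2.3,0],[0,0,0]],[[-4.1,2.3,0],[0,0,0]],[[-4.1,2.3,0],[0,0,0]],[[-4.1,2.3,0],[0,0,0]],[[-4.1,2.3,0],[0,0,0]],[[-4.1,2.3,0],[0,0,0]],[[-4.1,2.3,0],[0,0,0]],[[-4.1,2.3,0],[0,0,0]],[[-4.1,2.3,0],[0,0,0]]]' 1
python3 -m crank '[[[-4.1,2.3,0],[0,0,0]],[[-4.1,2.3,0],[0,0,0]],[[-4.1,2.3,0],[0,0,0]],[[-4.1,2.3,0],[0,0,0]],[[0,0,0],[0,0,0]],[[0,0,0],[0,0,0]],[[0,0,0],[0,0,0]]]'
python3 -c "
from h import *
print(read_state()['tcp_rot'].round(4),read_state()['joint_positions'])"
```

```text
time_s: 1.5
position: [0.4146, 0.185, 0.2228]
tcp_rot: [[0.002, 1.0, 0.001], [1.0, -0.002, 0.0], [0.0, 0.001, -1.0]]
force: [1.0, 0.6, 0.5]
opening: 0.029
time_s: 2.2
position: [0.5044, 0.0234, 0.2223]
tcp_rot: [[0.001, 1.0, -0.002], [1.0, -0.001, 0.001], [0.001, -0.002, -1.0]]
force: [0.3, 0.9, 0.7]
opening: 0.005
[[ 1.3e-03  1.0e+00 -1.6e-03]
 [ 1.0e+00 -1.3e-03  7.0e-04]
 [ 7.0e-04 -1.6e-03 -1.0e+00]] [-1.00527110e+01  2.10701062e+01  9.90257489e+01  2.60154267e-02
  6.00040449e+01 -9.99931287e+01]
```

```bash
python3 -m crank '[[[-2.2,1.7,2],[0,0,0]],[[-2.2,1.7,4],[0,0,0]],[[0,0,4.5],[0,0,0]],[[0,0,3],[0,0,0]],[[0,0,1],[0,0,0]],[[0,0,0],[0,0,0]],[[0,0,0],[0,0,0]]]'
```

```text
time_s: 2.9
position: [0.5401, -0.0208, 0.0788]
tcp_rot: [[0.0, 1.0, 0.002], [1.0, -0.0, -0.0], [-0.0, 0.002, -1.0]]
force: [0.6, -0.6, 0.4]
opening: 0.005
```

```bash
python3 -m crank '[[[0,1.2,0.3],[0,0,0]],[[0,0.8,0],[0,0,0]],[[0,1,0],[0,0,0]],[[0,1,0],[0,0,0]],[[0,1,0],[0,0,0]],[[0,1,0],[0,0,0]],[[0,1,0],[0,0,0]],[[0,1,0],[0,0,0]]]'
python3 -m crank '[[[0,1,0],[0,0,0]],[[0,1,0],[0,0,0]],[[0,1,0],[0,0,0]],[[0,1,0],[0,0,0]],[[0,0.5,0],[0,0,0]],[[0,0,0],[0,0,0]],[[0,0,0],[0,0,0]]]'
```

```text
time_s: 3.7
position: [0.6202, -0.0215, 0.0745]
tcp_rot: [[0.002, 1.0, -0.0], [1.0, -0.002, 0.0], [0.0, -0.0, -1.0]]
force: [-3.0, 1.8, 1.9]
opening: 0.008
time_s: 4.4
position: [0.6656, -0.0224, 0.0747]
tcp_rot: [[0.002, 1.0, 0.003], [1.0, -0.002, -0.001], [-0.001, 0.003, -1.0]]
force: [-0.0, -0.2, -0.8]
opening: 0.004
```

Run:
```python
from h import *
c=capture("top"); crop(c,250,150,160,160,4,"pics/boxt2.png")
```

```text
(no output)
```

View pics/boxt2.png

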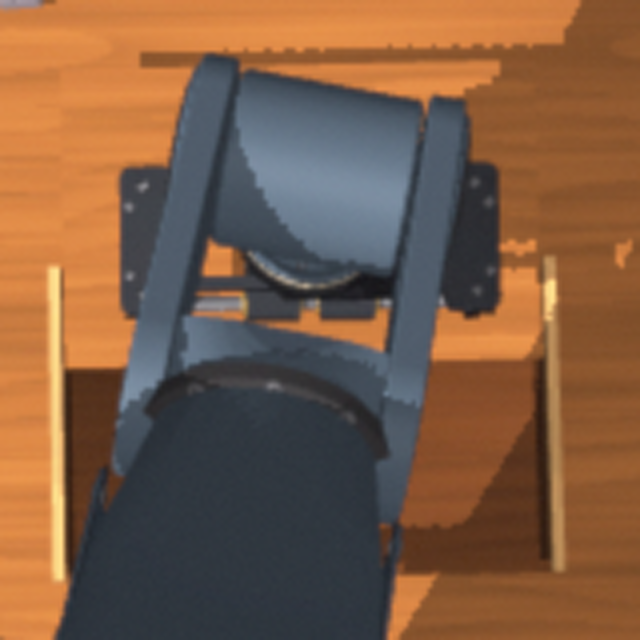

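The lid is mostly open, with its near edge at crop row ~362. The force shows no stop yet, so I keep pushing gently until it stops.

```bash
python3 -m crank '[[[0,0.3,0],[0,0,0]],[[0,0.2,0],[0,0,0]],[[0,0,0],[0,0,0]]]'; python3 -m crank '[[[0,0.2,0],[0,0,0]],[[0,0.2,0],[0,0,0]],[[0,0,0],[0,0,0]]]'
```

```text
time_s: 4.75
position: [0.6694, -0.0221, 0.0746]
tcp_rot: [[0.002, 1.0, -0.0], [1.0, -0.002, -0.0], [-0.0, -0.0, -1.0]]
force: [-1.4, -0.1, -0.2]
opening: 0.006
time_s: 5.05
position: [0.6717, -0.022, 0.0745]
tcp_rot: [[0.001, 1.0, -0.004], [1.0, -0.001, -0.0], [-0.0, -0.004, -1.0]]
force: [-5.1, -1.5, 3.9]
opening: 0.004
```

```bash
python3 -m crank '[[[0,0.2,0],[0,0,0]],[[0,0,0],[0,0,0]]]';python3 -m crank '[[[0,0.2,0],[0,0,0]],[[0,0,0],[0,0,0]]]'
```

```text
time_s: 5.25
position: [0.6718, -0.0219, 0.0745]
tcp_rot: [[0.001, 1.0, -0.009], [1.0, -0.001, -0.0], [-0.0, -0.009, -1.0]]
force: [-7.7, -2.4, 6.9]
opening: 0.005
time_s: 5.45
position: [0.6718, -0.0219, 0.0745]
tcp_rot: [[0.001, 1.0, -0.013], [1.0, -0.001, -0.0], [-0.0, -0.013, -1.0]]
force: [-12.4, -1.8, 9.4]
opening: 0.009
```

The lid hit its hard stop: x stays at 0.6718 (expected 0.6715) while the force rises. I back off, raise, open the gripper and lean it.

```bash
python3 -m crank '[[[0,-1.2,0],[0,0,0]],[[0,-1,-3],[0,0,0]],[[0,-2,-4],[0,0,0]],[[0,-2,-4],[0,0,0]],[[0,-2.5,-3.5],[0,0,0]],[[0,0,0],[-0.14,0,0]],[[0,0,0],[-0.14,0,0]],[[0,0,0],[-0.14,0,0]],[[0,0,0],[-0.14,0,0]],[[0,0,0],[-0.14,0,0]],[[0,0,0],[-0.14,0,0]],[[0,0,0],[0,0,0]]]' -1
python3 -m crank '[[[0,0,0],[0,0,0]],[[0,0,0],[0,0,0]]]'
cat >> h.py <<'E'
B=np.array([.5825,-.0203,0.])
def to(bx,by,bz):
    s=read_state(); d=B+np.array([bx,by,bz])/1000-s["position"]
    print("pos box mm",((s["position"]-B)*1000).round(1),"tool shift cm",(s["tcp_rot"].T@d*100).round(2),"F",s["force"].round(1),"M",s["moment"].round(2),"t",s["time_s"])
E
python3 - <<'E'
from h import *
s=read_state();print(s["tcp_rot"].round(3),s["joint_positions"].round(1))
to(22,0,37)
c=capture("top"); cv2.imwrite("pics/t3.png",c["pixels"][:,:,::-1])
c=capture("scene"); cv2.imwrite("pics/s3.png",c["pixels"][:,:,::-1])
E
```

```text
time_s: 6.65
position: [0.5999, -0.006, 0.2305]
tcp_rot: [[-0.02, 0.797, 0.604], [0.999, -0.002, 0.036], [0.03, 0.604, -0.797]]
force: [-0.6, -0.5, -0.3]
opening: 0.97
time_s: 6.85
position: [0.6012, -0.0065, 0.2308]
tcp_rot: [[-0.023, 0.797, 0.604], [0.999, 0.001, 0.036], [0.028, 0.604, -0.796]]
force: [0.7, 0.4, 0.3]
opening: 0.994
[[-0.023  0.797  0.604]
 [ 0.999  0.001  0.036]
 [ 0.028  0.604 -0.796]] [ -17.8   19.7  114.1   49.9   16.6 -153.2]
pos box mm [ 18.7  13.8 230.8] tool shift cm [ -1.93 -11.45  15.59] F [0.7 0.4 0.3] M [-0.02  0.39 -0.02] t 6.85
```

View pics/s3.png

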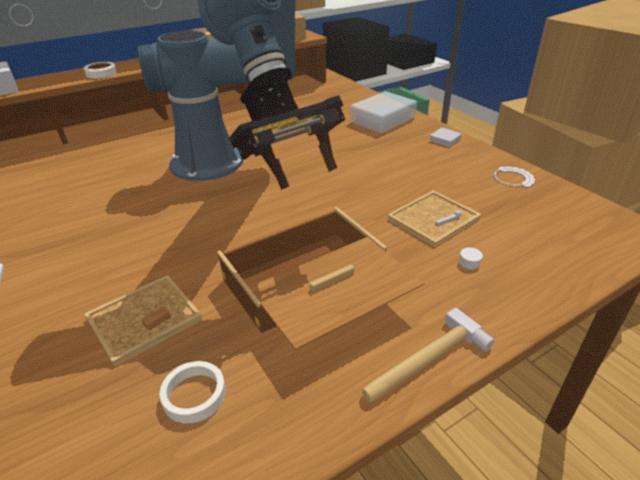

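View pics/t3.png

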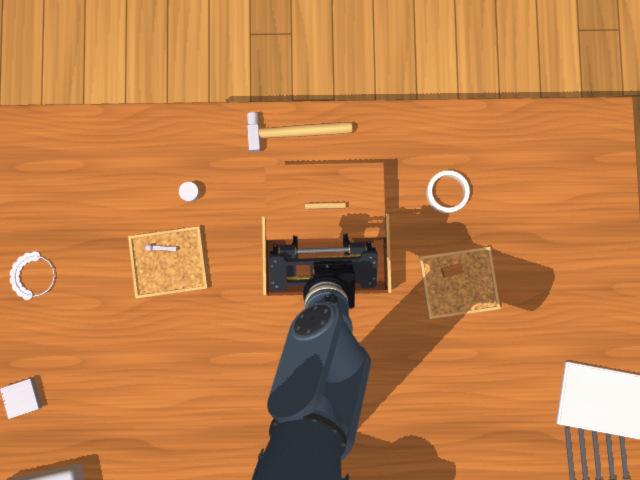

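The scene view shows the lid open, with the lower left rail and inside visible and the handle at about (332,277). The gripper is leaning short of target because the wrist is near its singularity (J5 ≈ 17°, J6 ≈ -153° near its limit). I'll fit the kinematics to choose the better wrist branch.

```bash
cat > kin.py <<'E'
import numpy as np
from scipy.spatial.transform import Rotation as Ro
from scipy.optimize import least_squares
def fk(J,p):
    a1,b,h,L2,a3,L3,d=p
    r=lambda ax,q:Ro.from_euler(ax,q,degrees=True)
    R1=r('z',J[0]);R2=R1*r('y',J[1]);R3=R2*r('y',J[2]);R=R3*r('z',J[3])*r('y',J[4])*r('z',J[5]+180)
    return R1.apply([a1,b,h])+R2.apply([0,0,L2])+R3.apply([a3,0,L3])+R.apply([0,0,d]),R.as_matrix()
E
python3 - <<'E'
from kin import *
from rig import read_state
s=read_state()
D=[([62.596,30.224,82.088,0,67.689,-10.227],[.185,.597,.223]),
([-10.0527,21.0701,99.0257,.026,60.004,-99.993],[.5044,.0234,.2223]),(s["joint_positions"],s["position"])]
print(fk(D[2][0],[0]*7)[1].round(3), s["tcp_rot"].round(3))
f=lambda p:np.concatenate([(fk(J,p)[0]-x)*1e3 for J,x in D]+[(p-np.array([0,.05,.4,.42,0,.42,.3]))*1])
o=least_squares(f,[0,.1,.4,.4,0,.4,.3]);print(o.x.round(4),o.fun.round(2))
E
```

```text
[[-0.022  0.797  0.603]
 [ 0.999  0.001  0.036]
 [ 0.028  0.604 -0.797]] [[-0.022  0.797  0.603]
 [ 0.999  0.001  0.036]
 [ 0.028  0.604 -0.797]]
[-0.0006  0.1107  0.2813  0.5854  0.1162  0.3947  0.3067] [-0.18  0.09 -0.01 -0.03 -0.22  0.02  0.    0.02 -0.01 -0.    0.06 -0.12
  0.17  0.12 -0.03  0.01]
```

```bash
cat >> kin.py <<'E'
LO=np.array([-176.69,-43.24,12.49,-82,0,-163.58]);HI=np.array([176.69,126.21,139.97,262,151.66,163.58])
def ik(x,R,p,seed):
    def f(J):
        q,M=fk(J,p);return np.r_[(q-x)*10,(M-R).ravel()]
    return least_squares(f,np.clip(seed,LO+.01,HI-.01),bounds=(LO,HI))
E
python3 - <<'E'
from kin import *
from rig import read_state
s=read_state()
D=[([62.596,30.224,82.088,0,67.689,-10.227],[.185,.597,.223]),
([-10.0527,21.0701,99.0257,.026,60.004,-99.993],[.5044,.0234,.2223]),(s["joint_positions"],s["position"])]
for w in (1,3000):
  f=lambda p:np.concatenate([(fk(J,p)[0]-x)*1e3 for J,x in D]+[p[[0,4]]*w])
  o=least_squares(f,[0,.1,.4,.4,0,.4,.3]);print(o.x.round(4),o.fun.round(1)); P=o.x
  for th in (35,40,45,48,52,56):
   for flip in (0,1):
    for tgt in ((20,37),(34,16),(68,15)):
     t=np.radians(th);sg=-1 if flip else 1
     R=np.array([[0,sg*np.cos(t),np.sin(t)],[sg,0,0],[0,sg*np.sin(t),-np.cos(t)]])
     x=[.5825+tgt[0]/1e3,-.0203,tgt[1]/1e3]
     sols=set()
     for j4 in (0,60,120,180):
      for j6 in(-100,0,80):
       r=ik(x,R,P,[-15,25,110,j4,20,j6])
       if r.cost<1e-7: sols.add(tuple(r.x.round(0).astype(int)))
     if tgt[0]!=34 : print(th,flip,tgt,sols)
E
```

```text
[-0.0006  0.1107  0.2811  0.5855  0.1162  0.3947  0.3067] [-0.2  0.1 -0.  -0.  -0.2  0.   0.   0.  -0.  -0.   0.1]
35 0 (20, 37) {(np.int64(-18), np.int64(44), np.int64(119), np.int64(148), np.int64(20), np.int64(105))}
35 0 (68, 15) {(np.int64(-16), np.int64(48), np.int64(112), np.int64(145), np.int64(16), np.int64(111))}
35 1 (20, 37) {(np.int64(-18), np.int64(44), np.int64(119), np.int64(148), np.int64(20), np.int64(-75))}
35 1 (68, 15) {(np.int64(-16), np.int64(48), np.int64(112), np.int64(145), np.int64(16), np.int64(-69))}
40 0 (20, 37) {(np.int64(-19), np.int64(47), np.int64(122), np.int64(155), np.int64(29), np.int64(97))}
40 0 (68, 15) {(np.int64(-17), np.int64(50), np.int64(115), np.int64(154), np.int64(25), np.int64(101))}
40 1 (20, 37) {(np.int64(-19), np.int64(47), np.int64(122), np.int64(155), np.int64(29), np.int64(-83))}
40 1 (68, 15) {(np.int64(-17), np.int64(50), np.int64(115), np.int64(154), np.int64(25), np.int64(-79))}
45 0 (20, 37) {(np.int64(-20), np.int64(50), np.int64(125), np.int64(158), np.int64(40), np.int64(93))}
45 0 (68, 15) {(np.int64(-17), np.int64(52
[... 2287 characters left out ...]
.int64(162), np.int64(35), np.int64(-87))}
45 0 (20, 37) set()
45 0 (68, 15) {(np.int64(-16), np.int64(44), np.int64(137), np.int64(164), np.int64(46), np.int64(90))}
45 1 (20, 37) set()
45 1 (68, 15) {(np.int64(-16), np.int64(44), np.int64(137), np.int64(164), np.int64(46), np.int64(-90))}
48 0 (20, 37) set()
48 0 (68, 15) {(np.int64(-17), np.int64(45), np.int64(140), np.int64(164), np.int64(52), np.int64(88))}
48 1 (20, 37) set()
48 1 (68, 15) {(np.int64(-17), np.int64(45), np.int64(140), np.int64(164), np.int64(52), np.int64(-92))}
52 0 (20, 37) set()
52 0 (68, 15) set()
52 1 (20, 37) set()
52 1 (68, 15) set()
56 0 (20, 37) set()
56 0 (68, 15) set()
56 1 (20, 37) set()
56 1 (68, 15) set()
```

```bash
python3 -m crank '[[[0,0,0],[0,0,0.1428]],[[0,0,0],[0,0,0.1428]],[[0,0,0],[0,0,0.1428]],[[0,0,0],[0,0,0.1428]],[[0,0,0],[0,0,0.1428]],[[0,0,0],[0,0,0.1428]],[[0,0,0],[0,0,0.1428]],[[0,0,0],[0,0,0.1428]],[[0,0,0],[0,0,0.1428]],[[0,0,0],[0,0,0.1428]],[[0,0,0],[0,0,0.1428]]]'
python3 -m crank '[[[0,0,0],[0,0,0.1428]],[[0,0,0],[0,0,0.1428]],[[0,0,0],[0,0,0.1428]],[[0,0,0],[0,0,0.1428]],[[0,0,0],[0,0,0.1428]],[[0,0,0],[0,0,0.1428]],[[0,0,0],[0,0,0.1428]],[[0,0,0],[0,0,0.1428]],[[0,0,0],[0,0,0.1428]],[[0,0,0],[0,0,0.1428]],[[0,0,0],[0,0,0.1428]],[[0,0,0],[0,0,0]]]'
cat >> h.py <<'E'
from scipy.spatial.transform import Rotation as Ro
def go(bx,by,bz,th,yaw=0):
    "flipped goal: lean th deg toward box +x"
    t=np.radians(th)
    R=Ro.from_euler('z',yaw,degrees=True).as_matrix()@np.array([[0,-np.cos(t),np.sin(t)],[-1,0,0],[0,-np.sin(t),-np.cos(t)]])
    s=read_state(); print("J",s["joint_positions"].round(1)); to(bx,by,bz)
    print("turn rad",Ro.from_matrix(s["tcp_rot"].T@R).as_rotvec().round(3), "lean now",np.degrees(np.arccos(-s["tcp_rot"][2,2])).round(1),"open",s["opening"])
E
python3 -c "
from h import *
go(22,0,230,48)"
```

```text
time_s: 8.05
position: [0.6007, -0.0063, 0.2304]
tcp_rot: [[0.798, 0.018, 0.603], [-0.005, -0.999, 0.036], [0.603, -0.032, -0.797]]
force: [0.4, -0.6, 0.5]
opening: 0.997
time_s: 9.25
position: [0.6007, -0.0063, 0.2304]
tcp_rot: [[0.023, -0.797, 0.603], [-0.999, -0.001, 0.036], [-0.028, -0.603, -0.797]]
force: [0.7, -1.4, -0.3]
opening: 1.001
J [-17.8  19.7 114.2  50.   16.6  26.6]
pos box mm [ 18.2  14.  230.4] tool shift cm [ 1.41 -0.28  0.21] F [ 0.7 -1.4 -0.3] M [-0.05  0.51 -0.01] t 9.25
turn rad [ 0.19   0.036 -0.003] lean now 37.2 open 1.0013510755567787
```

```bash
python3 -m crank '[[[0.3,0,0.5],[0.024,0.005,0]],[[0.3,0,0.5],[0.024,0.005,0]],[[0.3,0,0.5],[0.024,0.005,0]],[[0.3,0,0.5],[0.024,0.005,0]],[[0.2,0,0.5],[0.024,0.005,0]],[[0,0,0.5],[0.024,0.005,0]],[[0,0,0.5],[0.024,0.005,0]],[[0,0,0.5],[0.024,0,0]],[[0,0,0],[0,0,0]]]'
python3 -c "
from h import *
go(-10,0,110,48)"
```

```text
time_s: 10.15
position: [0.6267, -0.0191, 0.1992]
tcp_rot: [[0.001, -0.67, 0.742], [-1.0, 0.001, 0.002], [-0.002, -0.742, -0.67]]
force: [-0.9, -1.2, -0.1]
opening: 1.002
J [-18.9  27.5 120.1 133.9  19.6 -58.4]
pos box mm [ 44.2   1.2 199.2] tool shift cm [ 0.14 10.26  1.96] F [-0.9 -1.2 -0.1] M [-0.09  0.55 -0.02] t 10.15
turn rad [ 0.002  0.002 -0.001] lean now 47.9 open 1.0020355817362636
```

```bash
python3 -m crank '[[[0.05,3.3,1.7],[0,0,0]],[[0.05,3.4,1.7],[0,0,0]],[[0,3.4,1.7],[0,0,0]],[[0,0,0],[0,0,0]]]'
python3 -m crank '[[[0,1.1,1.4],[0,0,0]],[[0,1.1,1.4],[0,0,0]],[[0,1.1,1.4],[0,0,0]],[[0,0,0],[0,0,0]],[[0,0,0],[0,0,0]]]'
python3 -c "
from h import *
go(33,0,17,48)"
```

```text
time_s: 10.55
position: [0.5939, -0.0187, 0.0835]
tcp_rot: [[-0.0, -0.68, 0.733], [-1.0, 0.006, 0.006], [-0.008, -0.733, -0.68]]
force: [0.1, 0.1, 0.5]
opening: 1.001
time_s: 11.05
position: [0.608, -0.0195, 0.041]
tcp_rot: [[0.001, -0.666, 0.746], [-1.0, 0.002, 0.002], [-0.003, -0.746, -0.666]]
force: [-0.4, 0.4, 0.3]
opening: 0.993
J [-20.   51.4 125.9 158.9  45.7 -88.5]
pos box mm [25.5  0.8 41. ] tool shift cm [0.09 1.29 2.16] F [-0.4  0.4  0.3] M [-0.04  0.59 -0.04] t 11.05
turn rad [-0.005  0.002 -0.002] lean now 48.3 open 0.9934630333989739
```

Next I descend in front of the die zone, then probe towards +x in small steps with force checks.

```bash
python3 -m crank '[[[0.05,0.7,1.1],[0,0,0]],[[0.04,0.6,1.0],[0,0,0]],[[0,0,0],[0,0,0]],[[0,0,0],[0,0,0]]]'
python3 -c "
from h import *
go(43,0,15.5,48)"
```

```text
time_s: 11.45
position: [0.6138, -0.0203, 0.0157]
tcp_rot: [[-0.0, -0.668, 0.744], [-1.0, 0.003, 0.002], [-0.003, -0.744, -0.668]]
force: [0.5, -0.4, -0.2]
opening: 0.997
J [-19.8  54.9 124.6 159.9  47.6 -89.5]
pos box mm [31.3  0.  15.7] tool shift cm [ 0.   -0.77  0.88] F [ 0.5 -0.4 -0.2] M [-0.03  0.55 -0.09] t 11.45
turn rad [-0.002  0.002 -0.003] lean now 48.1 open 0.9974744127629205
```

```bash
for i in 1; do python3 -m crank '[[[0,-0.27,0.3],[0,0,0]],[[0,-0.27,0.3],[0,0,0]],[[0,0,0],[0,0,0]],[[0,0,0],[0,0,0]]]'; python3 -c "
from h import *
to(52,0,15.5)"; done
```

```text
time_s: 11.85
position: [0.6218, -0.0203, 0.0153]
tcp_rot: [[-0.001, -0.668, 0.744], [-1.0, 0.003, 0.002], [-0.003, -0.744, -0.668]]
force: [0.2, 0.7, 0.2]
opening: 1.0
pos box mm [39.3 -0.  15.3] tool shift cm [-0.   -0.87  0.93] F [0.2 0.7 0.2] M [-0.1   0.59  0.01] t 11.85
```

```bash
python3 -m crank '[[[0,-0.27,0.3],[0,0,0]],[[0,-0.27,0.3],[0,0,0]],[[0,0,0],[0,0,0]],[[0,0,0],[0,0,0]]]'; python3 -c "
from h import *
to(52,0,15.5)"
```

```text
time_s: 12.25
position: [0.6298, -0.0203, 0.015]
tcp_rot: [[-0.001, -0.668, 0.744], [-1.0, 0.003, 0.002], [-0.003, -0.744, -0.668]]
force: [0.1, -0.5, 0.0]
opening: 1.003
pos box mm [47.3 -0.  15. ] tool shift cm [-0.   -0.35  0.32] F [ 0.1 -0.5  0. ] M [-0.03  0.57 -0.05] t 12.25
```

```bash
python3 -m crank '[[[0,-0.29,0.29],[0,0,0]],[[0,0,0],[0,0,0]],[[0,0,0],[0,0,0]]]'; python3 -m crank '[[[0,-0.29,0.29],[0,0,0]],[[0,0,0],[0,0,0]],[[0,0,0],[0,0,0]]]'; python3 -c "
from h import *
to(68,0,15.5)"
```

```text
time_s: 12.55
position: [0.6339, -0.0204, 0.0152]
tcp_rot: [[-0.001, -0.668, 0.744], [-1.0, 0.003, 0.002], [-0.003, -0.744, -0.668]]
force: [0.2, -0.7, 0.5]
opening: 0.999
time_s: 12.85
position: [0.638, -0.0204, 0.0155]
tcp_rot: [[-0.001, -0.668, 0.744], [-1.0, 0.003, 0.002], [-0.003, -0.744, -0.668]]
force: [-0.0, -0.4, 0.3]
opening: 1.005
pos box mm [55.5 -0.1 15.5] tool shift cm [-0.01 -0.84  0.93] F [-0.  -0.4  0.3] M [-0.03  0.49  0.01] t 12.85
```

```bash
python3 -m crank '[[[0,-0.28,0.3],[0,0,0]],[[0,-0.28,0.3],[0,0,0]],[[0,0,0],[0,0,0]],[[0,0,0],[0,0,0]]]'; python3 -m crank '[[[0,-0.28,0.3],[0,0,0]],[[0,0,0],[0,0,0]],[[0,0,0],[0,0,0]]]'; python3 -c "
from h import *
to(68,0,15.5)"
```

```text
time_s: 13.25
position: [0.6463, -0.0204, 0.0157]
tcp_rot: [[-0.001, -0.668, 0.744], [-1.0, 0.003, 0.002], [-0.003, -0.744, -0.668]]
force: [0.1, 0.7, 0.3]
opening: 1.002
time_s: 13.55
position: [0.6503, -0.0204, 0.0157]
tcp_rot: [[-0.001, -0.668, 0.744], [-1.0, 0.003, 0.002], [-0.003, -0.744, -0.668]]
force: [-0.4, -1.0, 0.3]
opening: 0.999
pos box mm [67.8 -0.1 15.7] tool shift cm [-0.01  0.    0.03] F [-0.4 -1.   0.3] M [-0.02  0.64  0.01] t 13.55
```

No contact on either finger, so the die should be between them. Closing.

```bash
python3 -m crank '[[[0,0,0],[0,0,0]],[[0,0,0],[0,0,0]],[[0,0,0],[0,0,0]]]' 1;  python3 -m crank '[[[0,0,0],[0,0,0]],[[0,0,0],[0,0,0]],[[0,0,0],[0,0,0]],[[0,0,0],[0,0,0]]]'
```

```text
time_s: 13.85
position: [0.6501, -0.0206, 0.0156]
tcp_rot: [[-0.001, -0.669, 0.744], [-1.0, 0.004, 0.001], [-0.003, -0.744, -0.669]]
force: [0.3, -0.9, 0.7]
opening: 0.815
time_s: 14.25
position: [0.6501, -0.0204, 0.0156]
tcp_rot: [[-0.001, -0.669, 0.743], [-1.0, 0.003, 0.002], [-0.003, -0.743, -0.669]]
force: [0.0, -1.5, -1.4]
opening: 0.447
```

```bash
python3 -m crank '[[[0,0,0],[0,0,0]],[[0,0,0],[0,0,0]],[[0,0,0],[0,0,0]],[[0,0,0],[0,0,0]],[[0,0,0],[0,0,0]],[[0,0,0],[0,0,0]]]'
```

```text
time_s: 14.85
position: [0.6501, -0.0203, 0.0156]
tcp_rot: [[-0.001, -0.669, 0.743], [-1.0, 0.003, 0.002], [-0.003, -0.743, -0.669]]
force: [0.0, -0.6, -0.9]
opening: 0.337
```

Opening 0.337 is about 29–30 mm, so the die is held. I lift it slightly, then retract.

```bash
python3 -m crank '[[[0,-0.15,-0.13],[0,0,0]],[[0,-0.15,-0.14],[0,0,0]],[[0,0,0],[0,0,0]]]'; python3 -m crank '[[[0,0.45,-0.95],[0,0,0]],[[0,0.45,-0.95],[0,0,0]],[[0,0,0],[0,0,0]]]';  python3 -c "
from h import *
go(25,0,38,48)"
```

```text
time_s: 15.15
position: [0.65, -0.0203, 0.0199]
tcp_rot: [[-0.0, -0.669, 0.744], [-1.0, 0.003, 0.002], [-0.003, -0.744, -0.669]]
force: [-0.6, -0.2, -2.1]
opening: 0.337
time_s: 15.45
position: [0.6274, -0.02, 0.0253]
tcp_rot: [[-0.001, -0.672, 0.741], [-1.0, 0.004, 0.002], [-0.005, -0.741, -0.672]]
force: [-0.5, -0.1, -2.3]
opening: 0.337
J [-19.   52.8 122.6 159.3  43.5 -87.4]
pos box mm [44.9  0.3 25.3] tool shift cm [ 0.03  0.39 -2.33] F [-0.5 -0.1 -2.3] M [-0.    0.79  0.01] t 15.45
turn rad [ 0.003  0.002 -0.004] lean now 47.8 open 0.3370528648629359
```

```bash
python3 -m crank '[[[0,0.2,-1.15],[0,0,0]],[[0,0.2,-1.15],[0,0,0]],[[0,0,0],[0,0,0]],[[0,-1.5,-1.4],[0,0,0]],[[0,-2.2,-2],[0,0,0]],[[0,-3,-2.7],[0,0,0]],[[0,-3,-2.7],[0,0,0]],[[0,0,0],[0,0,0]]]'
python3 - <<'E'
from h import *
go(25,0,170,48)
c=capture("top"); cv2.imwrite("pics/t4.png",c["pixels"][:,:,::-1])
c=capture("scene"); crop(c,170,70,260,260,2,"pics/s4.png")
E
```

```text
time_s: 16.25
position: [0.612, -0.0212, 0.176]
tcp_rot: [[0.0, -0.659, 0.752], [-1.0, -0.001, 0.0], [0.0, -0.752, -0.659]]
force: [0.6, 0.8, -1.9]
opening: 0.337
J [-20.   30.7 123.7 143.8  25.9 -70.2]
pos box mm [ 29.5  -0.9 176. ] tool shift cm [-0.09  0.74  0.06] F [ 0.6  0.8 -1.9] M [-0.05  0.82 -0.06] t 16.25
turn rad [-0.013  0.     0.001] lean now 48.8 open 0.3368937228773335
```

View pics/s4.png

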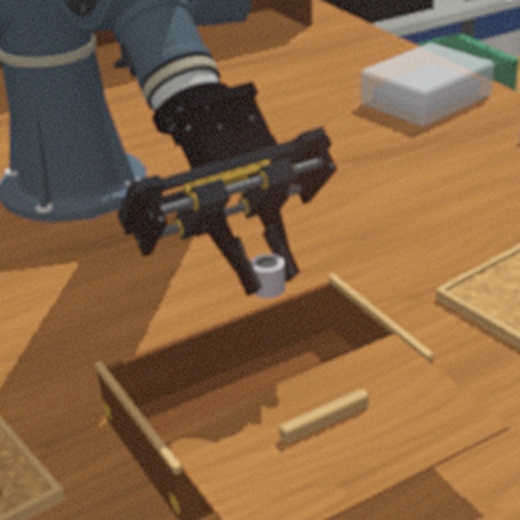

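View pics/t4.png

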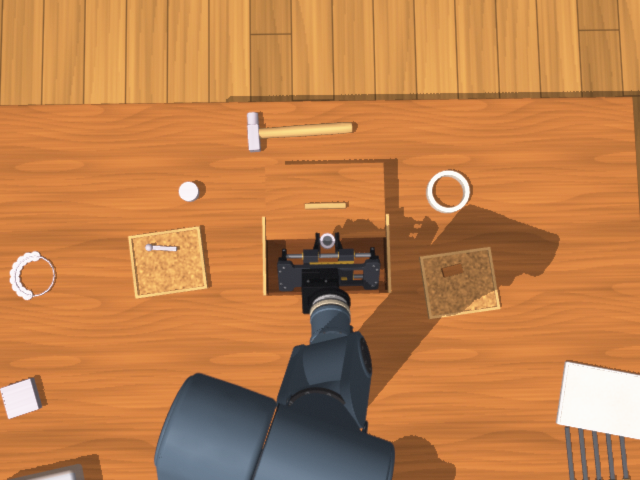

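Scene crop: the die is held upright between the fingertips at crop (268,277). The top view shows it at (327,240), and the box, punch and block are undisturbed. Now I turn towards the left tray.

```bash
python3 -m crank '[[[0,0,0],[0,-0.098,-0.086]],[[0,0,0],[0,-0.098,-0.086]],[[0,0,0],[0,-0.098,-0.086]],[[0,0,0],[0,-0.098,-0.086]],[[0,0,0],[0,0,0]],[[0,0,0],[0,0,0]]]'
cat >> h.py <<'E'
def wt(x,y,z,th=48,yaw=30):
    t=np.radians(th);s=read_state()
    R=Ro.from_euler('z',yaw,degrees=True).as_matrix()@np.array([[0,-np.cos(t),np.sin(t)],[-1,0,0],[0,-np.sin(t),-np.cos(t)]])
    d=np.array([x,y,z])-s["position"]
    print("pos",s["position"].round(4),"shift cm",(s["tcp_rot"].T@d*100).round(2),"turn",Ro.from_matrix(s["tcp_rot"].T@R).as_rotvec().round(3),"F",s["force"].round(1),"J",s["joint_positions"].round(0),"open",round(s["opening"],3),"t",s["time_s"])
E
python3 - <<'E'
from h import *
c=capture("top"); s=read_state()
# previous picture: TCP (0.612,-0.0212,0.176), die top centre px (327,240)
p=ray(c,327,240,.176-.0106+.028); print(p-np.array([.612,-.0212,.176]))
wt(.56,.34,.15)
crop(c,270,200,120,100,5,"pics/t5.png")
E
```

```text
time_s: 16.95
position: [0.6125, -0.0214, 0.1692]
tcp_rot: [[0.416, -0.605, 0.679], [-0.909, -0.271, 0.315], [-0.006, -0.749, -0.663]]
force: [1.1, -0.4, -1.1]
opening: 0.334
[-0.01068156  0.00059171  0.0174    ]
pos [ 0.612  -0.0204  0.1694] shift cm [-34.91  -5.2    9.15] turn [-0.009 -0.065 -0.067] F [-1.   0.1 -1.5] J [-31.  33. 118.  94.  39. -49.] open 0.334 t 17.0
```

View pics/t5.png

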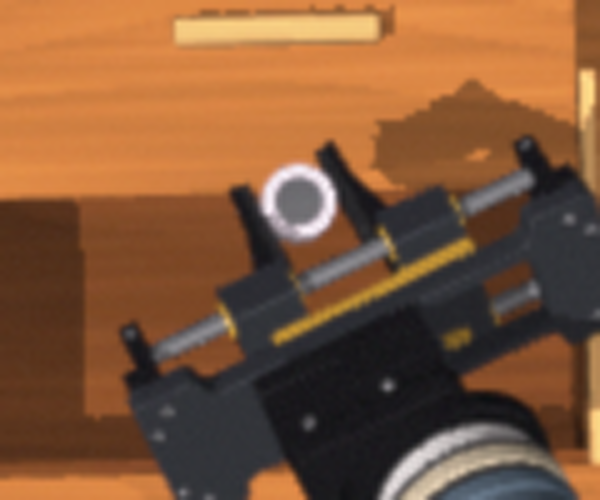

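```bash
python3 -m crank '[[[-3.8,-0.56,1.0],[0,0,0]],[[-3.8,-0.56,1.0],[0,0,0]],[[-3.8,-0.56,1.0],[0,0,0]],[[-3.8,-0.56,1.0],[0,0,0]],[[-3.8,-0.56,1.0],[0,0,0]],[[-3.8,-0.56,1.0],[0,0,0]],[[-3.8,-0.56,1.0],[0,0,0]],[[-3.8,-0.56,1.0],[0,0,0]],[[-3.8,-0.56,1.0],[0,0,0]],[[0,0,0],[0,0,0]],[[0,0,0],[0,0,0]]]'
python3 -c "
from h import *
wt(.556,.338,.1)"
```

```text
time_s: 18.1
position: [0.558, 0.3334, 0.1489]
tcp_rot: [[0.422, -0.604, 0.676], [-0.907, -0.277, 0.318], [-0.004, -0.747, -0.664]]
force: [0.1, -0.0, -2.6]
opening: 0.337
pos [0.558  0.3334 0.1489] shift cm [-0.49  3.65  3.26] turn [-0.006 -0.063 -0.062] F [ 0.1 -0.  -2.6] J [ 19.  35. 119. 167.  23. -82.] open 0.337 t 18.1
```

```bash
python3 -m crank '[[[-0.1,2.4,2.1],[0,0,0]],[[-0.1,2.4,2.1],[0,0,0]],[[-0.1,1.7,1.6],[0,0,0]],[[-0.1,0.8,0.8],[0,0,0]],[[0,0,0],[0,0,0]],[[0,0,0],[0,0,0]]]'
python3 - <<'E'
from h import *
wt(.5567,.3375,.022,48,25)
c=capture("top"); crop(c,110,200,120,110,5,"pics/t6.png")
c=capture("scene"); crop(c,370,150,140,110,5,"pics/s6.png")
E
```

```text
time_s: 18.7
position: [0.5604, 0.3354, 0.0521]
tcp_rot: [[0.418, -0.602, 0.68], [-0.908, -0.274, 0.316], [-0.003, -0.75, -0.662]]
force: [0.1, -0.9, -1.1]
opening: 0.336
pos [0.5604 0.3354 0.0521] shift cm [-0.34  2.43  1.81] turn [-0.01  -0.001 -0.006] F [ 0.1 -0.9 -1.1] J [ 19.  49. 119. 173.  37. -88.] open 0.336 t 18.7
```

View pics/t6.png

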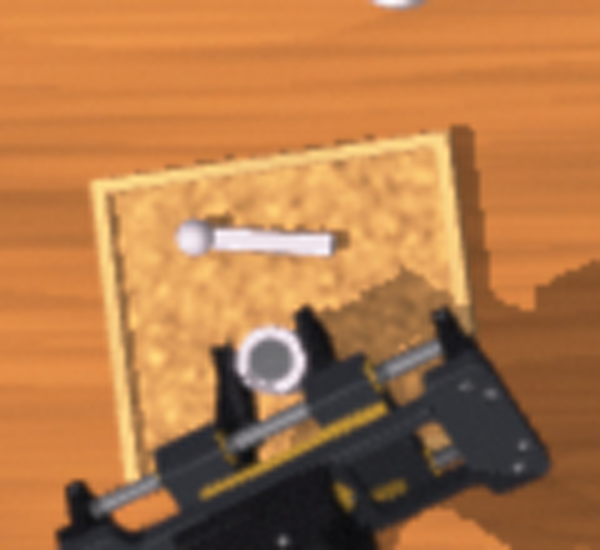

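View pics/s6.png

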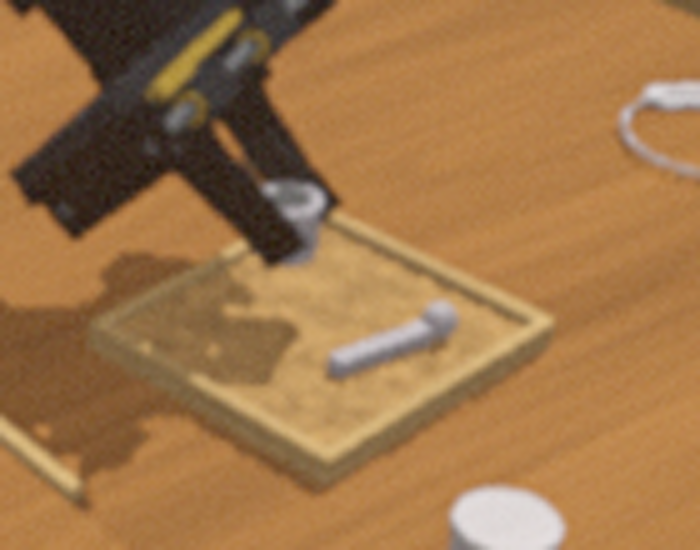

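Both views show the die upright over the free near half (top crop (271,360)), well clear of the punch. Lowering.

```bash
python3 -m crank '[[[-0.1,0.8,0.6],[-0.01,0,-0.003]],[[-0.1,0.8,0.6],[0,0,0]],[[-0.1,0.5,0.4],[0,0,0]],[[0,0.15,0.1],[0,0,0]],[[0,0,0],[0,0,0]],[[0,0,0],[0,0,0]]]'
python3 -c "
from h import *
wt(.5567,.3375,.0196,48,25)"
```

```text
time_s: 19.4
position: [0.5565, 0.338, 0.0234]
tcp_rot: [[0.421, -0.608, 0.673], [-0.907, -0.281, 0.314], [-0.001, -0.743, -0.67]]
force: [0.5, -0.7, -1.6]
opening: 0.339
pos [0.5565 0.338  0.0234] shift cm [0.05 0.28 0.25] turn [ 0.001 -0.    -0.002] F [ 0.5 -0.7 -1.6] J [ 20.  52. 119. 174.  39. -89.] open 0.339 t 19.4
```

```bash
D='';python3 -m crank '[[[0,0.09,0.08],[0,0,0]],[[0,0.09,0.08],[0,0,0]],[[0,0,0],[0,0,0]],[[0,0,0],[0,0,0]]]'; python3 -m crank '[[[0,0.04,0.035],[0,0,0]],[[0,0,0],[0,0,0]],[[0,0,0],[0,0,0]]]'
```

```text
time_s: 19.8
position: [0.5567, 0.3379, 0.0212]
tcp_rot: [[0.421, -0.607, 0.674], [-0.907, -0.281, 0.314], [-0.001, -0.743, -0.669]]
force: [0.6, 0.2, -1.7]
opening: 0.34
time_s: 20.1
position: [0.5566, 0.3379, 0.0206]
tcp_rot: [[0.421, -0.607, 0.673], [-0.907, -0.281, 0.314], [-0.001, -0.743, -0.669]]
force: [-0.4, 0.9, -2.9]
opening: 0.337
```

```bash
python3 -m crank '[[[0,0.04,0.035],[0,0,0]],[[0,0,0],[0,0,0]],[[0,0,0],[0,0,0]]]';python3 -m crank '[[[0,0.04,0.035],[0,0,0]],[[0,0,0],[0,0,0]],[[0,0,0],[0,0,0]]]'
```

```text
time_s: 20.4
position: [0.5566, 0.3379, 0.02]
tcp_rot: [[0.421, -0.607, 0.673], [-0.907, -0.281, 0.314], [-0.001, -0.743, -0.669]]
force: [-0.2, 0.2, -1.7]
opening: 0.333
time_s: 20.7
position: [0.5566, 0.3379, 0.0196]
tcp_rot: [[0.421, -0.607, 0.674], [-0.907, -0.281, 0.314], [-0.001, -0.743, -0.669]]
force: [0.1, -0.0, -1.4]
opening: 0.338
```

```bash
python3 -m crank '[[[0,0.04,0.035],[0,0,0]],[[0,0,0],[0,0,0]],[[0,0,0],[0,0,0]]]';python3 -m crank '[[[0,0.03,0.03],[0,0,0]],[[0,0,0],[0,0,0]],[[0,0,0],[0,0,0]]]'
```

```text
time_s: 21.0
position: [0.5567, 0.338, 0.0195]
tcp_rot: [[0.421, -0.607, 0.674], [-0.907, -0.281, 0.314], [-0.001, -0.744, -0.669]]
force: [-1.0, -1.2, 4.2]
opening: 0.338
time_s: 21.3
position: [0.5567, 0.338, 0.0195]
tcp_rot: [[0.421, -0.606, 0.675], [-0.907, -0.281, 0.314], [-0.001, -0.744, -0.668]]
force: [-3.0, -1.3, 6.2]
opening: 0.336
```

The die is seated: contact at z 0.0195, predicted 0.0196, with about 6 N. I ease off a little and open.

```bash
python3 -m crank '[[[0,-0.04,-0.035],[0,0,0]],[[0,0,0],[0,0,0]]]'; python3 -m crank '[[[0,0,0],[0,0,0]],[[0,0,0],[0,0,0]],[[0,0,0],[0,0,0]],[[0,0,0],[0,0,0]],[[0,0,0],[0,0,0]]]' 0.0
```

```text
time_s: 21.5
position: [0.5567, 0.338, 0.0196]
tcp_rot: [[0.421, -0.607, 0.674], [-0.907, -0.281, 0.314], [-0.001, -0.743, -0.669]]
force: [-2.5, -2.4, 4.5]
opening: 0.334
time_s: 22.0
position: [0.5566, 0.338, 0.0189]
tcp_rot: [[0.421, -0.608, 0.673], [-0.907, -0.281, 0.314], [-0.001, -0.743, -0.67]]
force: [-0.4, 0.2, 0.5]
opening: 0.499
```

```bash
python3 -m crank '[[[0,0,-0.6],[0,0,0]],[[0,0,-1],[0,0,0]],[[0,0,-1.5],[0,0,0]],[[0,0,-2],[0,0,0]],[[0,-2,-3],[0,0,0]],[[0,-2,-3],[0,0,0]],[[0,-3,-2],[0,0,0]],[[0,-3,-1],[0,0,0]],[[0,0,0],[0,0,0]],[[0,0,0],[0,0,0]]]'
python3 - <<'E'
from h import *
c=capture("top"); cv2.imwrite("pics/t7.png",c["pixels"][:,:,::-1])
c=capture("scene"); cv2.imwrite("pics/s7.png",c["pixels"][:,:,::-1])
print(read_state()["position"],read_state()["joint_positions"].round(0))
E
```

```text
time_s: 23.0
position: [0.5218, 0.3217, 0.1888]
tcp_rot: [[0.421, -0.606, 0.674], [-0.907, -0.281, 0.314], [-0.001, -0.744, -0.669]]
force: [-0.7, -0.3, 0.0]
opening: 0.5
[0.52082141 0.32124197 0.18639123] [ 19.  29. 122. 166.  19. -81.]
```

View pics/t7.png

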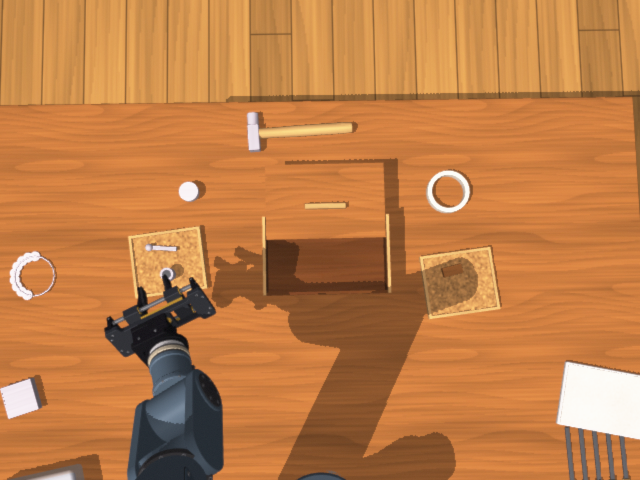

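View pics/s7.png

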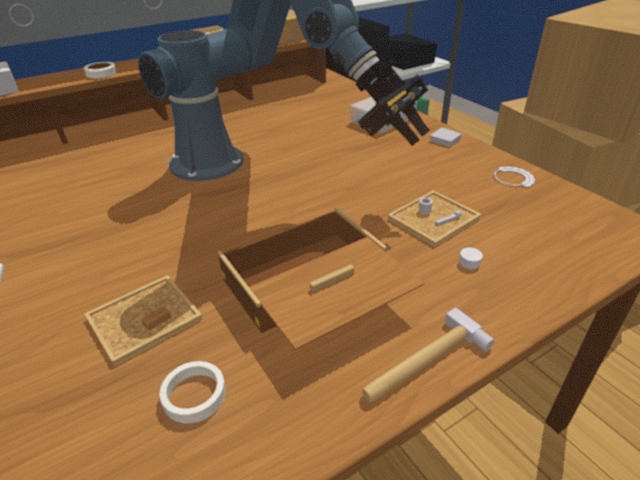

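The die stands upright in the punch tray at (425,206) in the scene view. The punch, block, tin and tape are where they were. I'll check the lid opening and hand in.

Run:
```python
from h import *
c=capture("top")
print("handle now",ray(c,325.5,205.5,.085),"edge",ray(c,326,238,.069),"die",ray(c,167,273,.037))
print(read_state()["qvel"].round(2)); bot.hand_in()
```

```text
handle now [ 0.68637135 -0.02084252  0.085     ] edge [ 0.61728296 -0.02092658  0.069     ] die [0.54834701 0.33221524 0.037     ]
[-0.01  0.73 -0.35 -0.06  0.13  0.09]
the job is handed in; nothing more can be done
```

The die now stands upright on the cork floor of the left-hand tray, next to the punch, and I handed the job in at about 23 s of the 67 s allowed.

- **Lid:** I pushed the handle until the lid hit its hard stop. The tool stayed at x = 0.6718 m (0.6715 expected) while the force rose to about 12 N. In the last picture the handle had moved about 114.4 mm against a nominal 115 mm, within camera accuracy.
- **Finding the die:** I reached under the cover with open fingers leaning 48°. Neither finger met anything, so the die had to be between them, and closing stopped at about 29 mm on the 30 mm die.
- **Setting down:** I lowered it in steps of about 0.5 mm until contact at 0.0195 m (0.0196 predicted). The force was about 6 N; I eased off slightly before opening.
- **Last checks:** the final picture puts the die at (0.548, 0.332), close to the (0.547, 0.333) I aimed for. By eye, the punch, block, tin and tape had not moved. The gripper is clear of everything.

My first lean stopped about 10° short because the wrist was near a singular position. I turned the gripper half a turn in free air, and the lean then worked. Apart from that, no check failed or disagreed.

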